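Snap the retaining clip onto a revolving-shelf pivot

TASK

Take up the red-handled fork tool and, with it, push the spring clip that lies on the bearing's metal disc sideways into the groove of the pivot shaft until it snaps in, then keep a firm, steady push on it for half a second so that it is surely seated against the shaft. Neither ram the clip nor bear down hard on the bearing, do not touch the clip with the gripper, and leave the other things on the bench alone. Finish by laying the fork tool flat on the bench again, clear of the bearing board.

Things in the scene. Friction and masses are not known exactly. Their poses are not given: they have to be found in the camera images.
- bearing: Fixed pivot bearing of a revolving shelf: white PVC board 200 x 200 x 18 mm, a 150 mm square steel plate on it (top at 22 mm), then a round black hub, 140 mm diameter, topped by a flat aluminium disc 44 mm above the bench; the hub does not turn. A steel pivot shaft stands in its middle. Origin: board's underside centre, z up along the shaft. The clip lies on its -x side: push roughly along its +x.
- groove (a point): Point on the shaft axis level with the disc, 44 mm above the bench. Directly above the disc the shaft has a groove of 19 mm diameter, 4.5 mm high; over it the 25 mm shaft end, 11 mm tall, top 59.5 mm above the bench. When the clip is home its centre is within 1.2 mm of this point horizontally.
- clip: Yellow-zinc spring-steel E-clip, 36 mm outside diameter, 3 mm thick, about 26 g, flat on the disc 23 to 31 mm from the shaft axis and up to 4 mm to the side, mouth towards the shaft within 0.3 rad. Origin: ring centre, underside; x points out of the mouth, z up. Two flats on its back, 38 degrees either side of -x and 18 mm from the centre, fit the fork, which turns it straight.
- clip_centre (a point): The clip's origin. The jaws meet the shaft 11 mm short of the axis and resist with 7 to 10 N until, some 3 mm short, the clip jumps home by itself, up to 0.2 mm past the axis, back tooth on the shaft. The fork, left behind, feels nothing until it meets the clip again; then the push rises steeply. A firm seating push is 10 to 17 N on the clip; over 25 N bends it.
- jaw_l (a joint): Spring hinge of the clip's left (+y) jaw: 0 relaxed, opens to about 0.06 rad while passing over the shaft; 0 again once home.
- jaw_r (a joint): The same for the right (-y) jaw.
- fork: Fork tool on the bench, 95 to 145 g: red handle 100 mm long (x), 22 wide (y), 24 high; then a flat steel blade 16 wide, 3 thick, at half the handle's height, ending in a 38 mm wide V-shaped fork head. Origin: centre of the handle's underside; x points to the fork, z up. Handle front 50 mm, prong ends 122 mm ahead of the origin. To push, hold it level, the blade on the disc or up to 1.5 mm above.
- fork_grip (a point): Where to hold the tool: near its centre of mass, 25 mm ahead of the tool's origin, 12 mm above the handle's underside.
- fork_seat (a point): Point in the open of the fork, 130 mm ahead of the tool's origin, 10.5 mm above the handle's underside (the blade's underside): a clip in the fork has its centre here. The prongs reach to 8 mm behind this point, so lower the fork with the seat at least 10 mm behind the clip's centre. Higher than 2 mm above the disc it slips over the clip; over 20 N on the disc is too hard, and it drags at 0.6 of the load.
- driver: Bystander: screwdriver lying on the bench on the other side of the bearing from the fork tool. Leave alone.
- bowl: Bystander: white china bowl of screws, 116 mm across, 50 mm high; origin: centre of its underside. Leave alone.
- tape: Bystander: yellow tape measure standing on edge, 66 x 36 x 62 mm; origin: centre of its underside. Leave alone.
- glue: Bystander: white glue bottle 68 mm in diameter, 150 mm tall; origin: centre of its underside. Leave alone.
Not all that is in view belongs to the job. Several things have the shape of the fork; the one meant has the colours described above.

How it is judged:
On the way, in this order (a step that is already met when the one before it is completed fails the run):
1. the fork tool is taken up in the gripper (height (world z) of fork above 0.015 m and contact force between the fingers and fork above 1 N), for 0.2 s.
2. the clip is home in the groove, jaws closed behind the shaft, and the held fork presses it steadily against the shaft with 9 to 18 N (horizontal distance between clip_centre and groove below 0.002 m and z of clip_centre in the frame of groove between -0.0015 and 0.002 m and angle between clip_centre's own z axis and vertical below 0.1 rad and value of joint each of jaw_l, jaw_r below 0.02 rad and contact force between fork and clip between 9 and 18 N and contact force between the fingers and fork above 1 N), for 0.5 s.
At the end, for the whole second after the job is handed in: Clip at rest flat in the groove, centre within 1.2 mm of the shaft axis, tilt under 0.1 rad, jaws under 0.02 rad; fork tool at rest flat and upright on the bench (within 3 mm, tilt under 0.08 rad), grip and fork over 150 mm from the shaft axis, off the bearing (horizontal distance between clip_centre and groove below 0.0012 m and z of clip_centre in the frame of groove between -0.0015 and 0.002 m and angle between clip_centre's own z axis and vertical below 0.1 rad and value of joint each of jaw_l, jaw_r below 0.02 rad and linear speed of each of clip, fork below 0.01 m/s and height (world z) of fork below 0.003 m and angle between fork's own z axis and vertical below 0.08 rad and horizontal distance between each of fork_grip, fork_seat and groove above 0.15 m and contact force between fork and bearing below 0.05 N); the robot touches nothing.
It fails at once if the fork pushes the clip with more than 28 N (contact force between fork and clip above 28 N).
It fails at once if the fork presses on the bearing with more than 20 N (contact force between fork and bearing above 20 N).
It fails at once if the gripper or arm touches the clip (contact force between any of the arm, the fingers and clip above 0.3 N).
It fails at once if the gripper or arm strikes the bearing (contact force between any of the arm, the fingers and bearing above 10 N).
It fails at once if a bystander is shifted by more than 15 mm, or the bottle or bowl tipped (distance of any of driver, bowl, tape, glue from where it was at the start of the episode above 0.015 m or angle between any of glue, bowl's own z axis and vertical above 0.3 rad).
It also fails if it takes over 72 s, if anything falls off the work surface, if the arm or the gripper's body presses on something with over 40 N, if the wrist force passes 120 N, or if a joint passes its speed limit or range.

ROBOT

A 7-joint arm with a two-finger parallel gripper is mounted at the origin on the work surface. World frame = base frame: x ahead of the robot, y to its left, z up, the work surface at z = 0. Lengths are in m, angles in rad, forces in N, time in s.
With the tool pointing down it reaches from about 0.35 to 0.9 m from the base axis. Payload 8.1 kg.
Tool frame: the origin (TCP) lies between the finger pads; the fingertips stand ahead of it and the grasp point (between the pads) is the TCP (arm.nose_length is the z of the fingertips in the tool frame, in m); z points along the fingers, y is the line along which they close (so a half turn about z gives the same grasp; the last joint's range is limited). The gripper opens to 92 mm and grips with 3 to 60 N. Pads are 19 mm wide; open, the fingers measure 130 mm over their backs; the gripper's body (75 mm by 190 mm) begins 47 mm behind the grasp point.
Start: joints at [-1.398, 0.434, 0.025, 1.573, -0.012, 1.134, -0.075], TCP at [0.17, 0.601, 0.21] pointing down, gripper open.
Joint ranges: [-2.62, 2.62], [-0.44, 2.09], [-1.27, 1.32], [0.08, 2.57], [-1.32, 4.46], [0.12, 2], [-2.74, 2.74]. Speed limits (rad/s): [2.22, 2.22, 3.01, 3.01, 3.14, 3.14, 3.14].

INTERFACE

Orientations are given as a rotation vector (axis times angle).
In Python, from cell import sensors, optics, arm gives the robot as it stands.
- The arm moves only by the tool arm_command, never from a script. Its argument "deltas" is one flat list of numbers, 7 for each row, row after row: the turn, a rotation vector about the world's x, y, z as a fraction of full scale, then the shift along the world's x, y, z as a fraction of full scale, then the finger opening in mm, from 0 to 91.8. In form: [wx, wy, wz, dx, dy, dz, fingers, wx, wy, wz, dx, dy, dz, fingers, ...]. A call has 1 to 20 rows; each row is the pose to reach, as a shift and turn from the pose commanded when the call began; what a row does not reach only later rows make up. Full scale, the value 1, is 1 m for a shift and 90 degrees for a turn. A row lasts 1/10 s, in which the tool goes at most 50 mm and 8.59 degrees, less where a joint would pass 70% of its speed; a pose out of reach is approached as far as the arm can. A call with a number of a shift or a turn outside -1 to 1 is refused whole. A call with a gripper value outside its range is refused whole. The fingers move at their own pace and stop on an object; "force" is the grip in N (left out, the last holds). Time passes only in rows, so rows that repeat a pose let the fingers close. It gives the time, the measured TCP pose, the force, the opening and the grip force at its end, in the units of the state.
- sensors.observe(): the state, without advancing time (a new reading comes with each control period).
- optics.get_image(name): name is "side" or "top"; returns the picture (480x640x3 uint8, blue, green, red); there is no depth.
- optics.calibration(name): a dict with "camera_matrix" (3x3 intrinsics, pixels), "rvec" (rotation vector, rad) and "tvec" (3), from world to camera coordinates, as OpenCV has them. Camera axes: x right, y down, z forward; pixel columns grow to the right and rows downward; lengths in m; the calibration is good to about 2 mm. A picture is of the moment at which its call begins. calibration takes no time and is no camera call.
- arm.sign_off(): hands the job in; it is judged then, once.
The state is a dict: "clock": time; "joints": joint angles; "dq": joint speeds; "joint_efforts": joint torques, N m; "position": TCP position; "ee_rot": TCP orientation; "force": force on the tool from outside, world axes, zero at the start; "ft_torque": the same for the moment, N m; "width": opening from 0.0 (shut) to 1.0 (fully open); "gripper_force": force on a finger pad.
Only numpy, scipy, OpenCV 4.12 (cv2) and the standard library are available. Lean on these libraries where they do the work, as an engineer would, in place of code of your own. Each camera call takes 0.05 s, during which the arm holds its last target. There are 200 camera calls.

## Working session

There is one attempt and no reset: what is moved stays moved. The work goes in short steps, Python scripts to look and compute and a tool call to move; the robot and the scene stay as the last step left them, time stands still between calls to the robot, and variables do not carry over. Pictures are saved under pics/ and viewed, at most 10 in all, crops included, and the job is handed in when it is done.

Besides the shell and the picture viewer there is one more tool, called after "Call:" by a JSON object that holds its "op" and its "data". arm_command: Moves the arm, as the interface text tells. Its arguments: {"type":"object","properties":{"deltas":{"type":"array","items":{"type":"number"}},"force":{"type":"number"}},"required":["deltas"]}

```bash
mkdir -p pics
python3 - <<'E'
from cell import sensors, optics, arm
import cv2,numpy as np
s=sensors.observe();print({k:np.round(v,3) for k,v in s.items()},arm.nose_length)
for n in("side","top"):
    cv2.imwrite(f"pics/{n}0.png",optics.get_image(n))
    c=optics.calibration(n);R=cv2.Rodrigues(np.array(c["rvec"]))[0];print(n,np.round(c["camera_matrix"],1).tolist(),np.round(-R.T@np.array(c["tvec"]).ravel(),3),np.round(R,2).tolist())
E
```

```text
{'clock': np.float64(0.0), 'joints': array([-1.398,  0.435,  0.025,  1.574, -0.012,  1.134, -0.075]), 'dq': array([ 0.001,  0.001, -0.   , -0.001, -0.001,  0.   , -0.   ]), 'joint_efforts': array([-1.0000e-03, -6.6784e+01,  9.8500e-01, -3.1445e+01, -6.0000e-02,
        4.3000e-02,  0.0000e+00]), 'position': array([0.17 , 0.601, 0.209]), 'ee_rot': array([-4.320e-01, -3.112e+00,  2.000e-03]), 'force': array([-0.779,  0.222, -1.061]), 'ft_torque': array([-0.015, -0.017, -0.028]), 'gripper_force': np.float64(0.0), 'width': np.float64(0.995)} 0.019
side [[490.9, 0.0, 321.7], [0.0, 490.9, 244.4], [0.0, 0.0, 1.0]] [ 0.141 -0.692  0.794] [[0.85, -0.52, -0.02], [-0.38, -0.59, -0.71], [0.36, 0.61, -0.7]]
top [[614.0, 0.0, 318.2], [0.0, 614.0, 241.0], [0.0, 0.0, 1.0]] [ 0.344 -0.099  1.347] [[0.02, -1.0, -0.02], [-0.99, -0.01, -0.13], [0.13, 0.02, -0.99]]
```

View pics/top0.png

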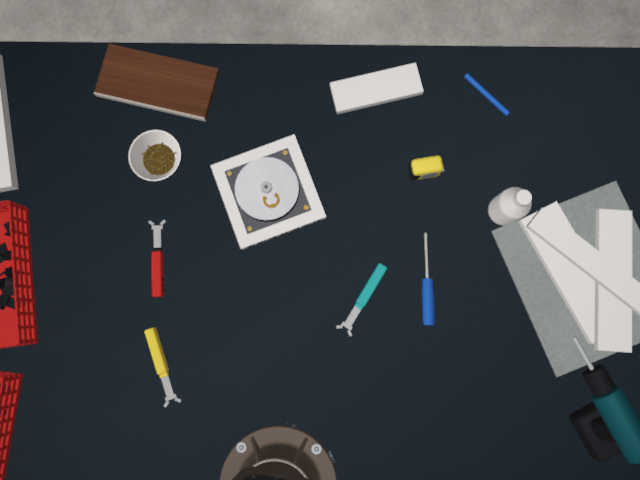

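View pics/side0.png

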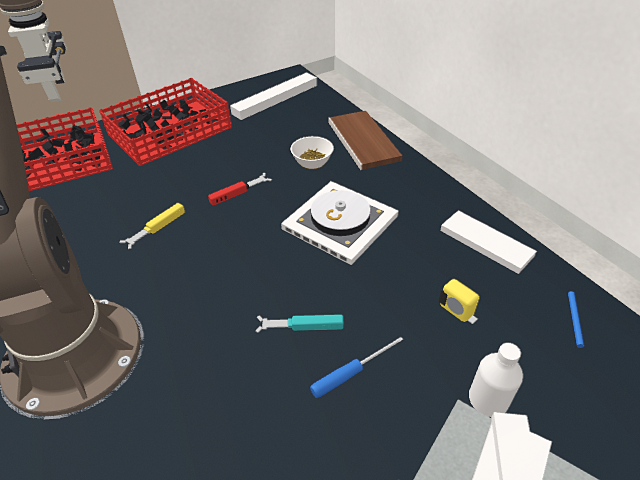

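Top image: three fork-shaped tools, red (157,260), yellow (160,365) and teal (365,298). The red-handled one at (157,260) fits the description. The bearing is at (267,190), with the clip at about (271,200) on its robot side. I'll confirm in an enlarged crop and measure.

```bash
cat > h.py <<'E'
import cv2,numpy as np
from cell import sensors, optics, arm
C={n:optics.calibration(n) for n in("side","top")}
def ray(n,uv,z):
    c=C[n];K=np.array(c["camera_matrix"]);R=cv2.Rodrigues(np.array(c["rvec"]))[0];t=np.array(c["tvec"]).ravel()
    uv=np.atleast_2d(uv).astype(float);d=np.c_[uv,np.ones(len(uv))]@np.linalg.inv(K).T@R
    o=-R.T@t;return o+d*((z-o[2])/d[:,2])[:,None]
def proj(n,P):
    c=C[n];return cv2.projectPoints(np.atleast_2d(np.array(P,float)),np.array(c["rvec"]),np.array(c["tvec"]),np.array(c["camera_matrix"]),None)[0][:,0]
def mask(im,lo,hi,box):
    h=cv2.cvtColor(im,cv2.COLOR_BGR2HSV);m=cv2.inRange(h,lo,hi);o=np.zeros_like(m);x0,y0,x1,y1=box;o[y0:y1,x0:x1]=m[y0:y1,x0:x1];return o
def pts(m): return np.argwhere(m>0)[:,::-1]
E
python3 - <<'E'
from h import *
t=cv2.imread("pics/top0.png");s=cv2.imread("pics/side0.png")
def big(im,b,f): return cv2.resize(im[b[1]:b[3],b[0]:b[2]],None,fx=f,fy=f,interpolation=cv2.INTER_CUBIC)
A=big(t,(130,210,190,310),5);B=big(t,(230,150,305,230),5)
D=big(s,(200,165,280,213),5);E=big(s,(300,185,380,237),5)
W=np.zeros((600,800,3),np.uint8);W[:500,:300]=A;W[:400,300:675]=B
cv2.imwrite("pics/crop0.png",W)
W=np.zeros((520,400,3),np.uint8);W[:240]=D;W[260:]=E;cv2.imwrite("pics/crop1.png",W)
for n,im,b in(("top",t,(140,215,180,310)),("side",s,(200,165,280,213))):
    h=cv2.cvtColor(im,cv2.COLOR_BGR2HSV)
    m=mask(im,(0,120,60),(8,255,255),b);p=pts(m);z=.024 if n=="top" else .014
    r=cv2.minAreaRect(p.astype(np.float32));bx=cv2.boxPoints(r);print(n,"red",r);print(np.round(ray(n,bx,z),4), np.round(ray(n,p.mean(0),z),4))
    m2=mask(im,(0,0,90),(180,90,255),b);p=pts(m2);print("steel rect",cv2.minAreaRect(p.astype(np.float32)),"mean",np.round(ray(n,p.mean(0),.0135),4),len(p))
for n,im,b in(("top",t,(235,155,300,225)),("side",s,(310,185,375,232))):
    m=mask(im,(10,70,60),(35,255,255),b);m=cv2.morphologyEx(m,cv2.MORPH_OPEN,np.ones((2,2)))
    k,l,st,ce=cv2.connectedComponentsWithStats(m)
    for i in range(1,k):
        if st[i,4]>8: print(n,"clipcand",st[i],np.round(ce[i],1),np.round(ray(n,ce[i],.047),4))
    m=mask(im,(0,0,150),(180,40,255),b);k,l,st,ce=cv2.connectedComponentsWithStats(m);i=1+st[1:,4].argmax()
    e=cv2.fitEllipse(cv2.convexHull(pts(l==i).astype(np.int32)));print("disc",e,ray(n,e[0],.044))
    # white board
b=(200,125,335,255);m=mask(t,(0,0,140),(180,60,255),b);r=cv2.minAreaRect(pts(m).astype(np.float32));print("board",r,np.round(ray("top",cv2.boxPoints(r),.018),4),ray("top",r[0],.018))
E
```

```text
top red ((157.5, 273.5), (45.0, 11.0), 90.0)
[[0.4903 0.2876 0.024 ]
 [0.4906 0.2635 0.024 ]
 [0.393  0.2587 0.024 ]
 [0.3926 0.2825 0.024 ]] [[0.4411 0.274  0.024 ]]
steel rect ((157.32083129882812, 233.3119659423828), (27.671905517578125, 17.095382690429688), 86.18592071533203) mean [[0.5321 0.2826 0.0135]] 248
side red ((227.174560546875, 192.7189483642578), (11.615386962890625, 39.92308044433594), 67.38013458251953)
[[0.3926 0.296  0.014 ]
 [0.4988 0.3034 0.014 ]
 [0.4891 0.2561 0.014 ]
 [0.3858 0.2504 0.014 ]] [[0.4411 0.2765 0.014 ]]
steel rect ((258.3773498535156, 178.8207550048828), (9.203157424926758, 24.175458908081055), 74.05460357666016) mean [[0.5326 0.2815 0.0135]] 134
top clipcand [264 195  16  14  75] [272.3 202.4] [[0.5969 0.0259 0.047 ]]
disc ((262.6698913574219, 184.53179931640625), (63.362239837646484, 75.36688232421875), 133.0909423828125) [[0.63669644 0.04806033 0.044     ]]
side clipcand [328 210  15  11  61] [333.9 216.2] [[0.5999 0.0217 0.047 ]]
disc ((340.3481750488281, 206.57960510253906), (43.69918441772461, 63.947044372558594), 92.06470489501953) [[0.63306341 0.04534081 0.044     ]]
board ((267.52056884765625, 191.05477905273438), (89.65351867675781, 91.76025390625), 69.44395446777344) [[ 0.6849  0.1723  0.018 ]
 [ 0.7611 -0.0175  0.018 ]
 [ 0.5718 -0.0907  0.018 ]
 [ 0.4979  0.0958  0.018 ]] [[0.62796097 0.03984632 0.018     ]]
```

View pics/crop0.png

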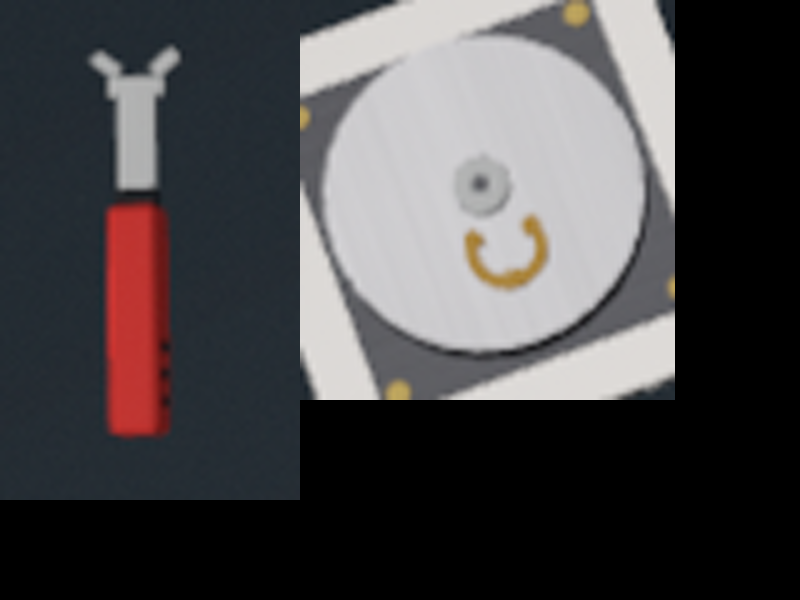

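View pics/crop1.png

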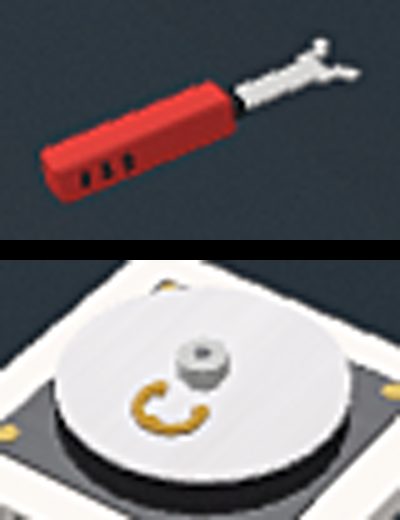

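The crop confirms it: red handle at (157,273), grey blade, V head with prong ends near (156.6,220). The clip's ring centre is near (271,199) and the shaft top near (266.4,186.7) in the top picture.

Run:
```python
from h import *
r=lambda n,u,v,z:np.round(ray(n,(u,v),z)[0,:2],4)
print("shaft top",r("top",266.4,186.7,.0595),"disc",r("top",266.9,188.8,.044),"| side",r("side",340.2,203,.0595),r("side",340.5,209.8,.044))
print("clip",r("top",271.1,199,.0465),"side",r("side",333.6,213.6,.047))
for z,l,u,v in((.024,"back",155.8,296.6),(.024,"front",155.8,250.6),(.0135,"bladebase",156.9,246.),(.0135,"blade end",156.6,226),(.0135,"prongs",156.6,219.8)):print(l,r("top",u,v,z))
# side: handle top face crop corners
px=lambda c:((c[0]+.5)/5+199.5,(c[1]+.5)/5+164.5)
print("side prongs",[r("side",*px(c),.0135) for c in((321,43),(357,73),(240,98))])
print("side top face corners",[r("side",*px(c),.024) for c in((42,152),(62,176),(235,102),(208,83))])
print("ee yaw", cv2.Rodrigues(sensors.observe()["ee_rot"])[0].round(3).tolist())
print("bowl",r("top",155,156,.05))
```

```text
shaft top [0.6286 0.0382] disc [0.6274 0.0386] | side [0.6296 0.041 ] [0.627  0.0354]
clip [0.6045 0.0286] side [0.6043 0.0299]
back [0.3915 0.2742]
front [0.4913 0.2793]
bladebase [0.5026 0.2804]
blade end [0.5471 0.2834]
prongs [0.5609 0.2841]
side prongs [array([0.557 , 0.3003]), array([0.561 , 0.2664]), array([0.5   , 0.2805])]
side top face corners [array([0.3926, 0.2815]), array([0.3937, 0.2584]), array([0.4916, 0.2658]), array([0.4867, 0.2878])]
ee yaw [[-0.962, 0.272, -0.0], [0.272, 0.962, -0.001], [-0.0, -0.001, -1.0]]
bowl [0.6958 0.2843]
```

Call:
{"op": "arm_command", "data": {"deltas": [0,0,0.02,0.02,-0.02,-0.005,60,0,0,0.05,0.05,-0.055,-0.015,60,0,0,0.08,0.085,-0.09,-0.03,60,0,0,0.11,0.12,-0.13,-0.045,60,0,0,0.14,0.155,-0.17,-0.06,60,0,0,0.16,0.19,-0.21,-0.075,60,0,0,0.18,0.225,-0.25,-0.09,60,0,0,0.2,0.26,-0.285,-0.1,60,0,0,0.21,0.28,-0.31,-0.108,60,0,0,0.2155,0.292,-0.32,-0.11,60,0,0,0.2155,0.296,-0.324,-0.11,60,0,0,0.2155,0.296,-0.324,-0.11,60,0,0,0.2155,0.296,-0.324,-0.11,60], "force": 50}}

```text
clock: 1.4
position: [0.4652, 0.2788, 0.1003]
ee_rot: [0.101, -3.14, -0.001]
force: [-0.5, 1.1, 0.0]
width: 0.651
gripper_force: 0.0
```

Call:
{"op": "arm_command", "data": {"deltas": [0,0,0,0,0,-0.02,60,0,0,0,0,-0.04,50,0,0,0,0,-0.06,50,0,0,0,0,-0.072,50,0,0,0,0,-0.0785,50,0,0,0,0,-0.0785,50,0,0,0,0,-0.0785,50]}}

```text
schema error: expected a multiple of 7 numbers
```

Call:
{"op": "arm_command", "data": {"deltas": [0,0,0,0,0,-0.02,60,0,0,0,0,0,-0.04,50,0,0,0,0,0,-0.06,50,0,0,0,0,0,-0.072,50,0,0,0,0,0,-0.0785,50,0,0,0,0,0,-0.0785,50,0,0,0,0,0,-0.0785,50]}}

```text
clock: 2.1
position: [0.4664, 0.278, 0.0223]
ee_rot: [-0.099, 3.139, 0.001]
force: [1.0, 0.4, 0.8]
width: 0.541
gripper_force: 0.0
```

Close on the handle.

Call:
{"op": "arm_command", "data": {"deltas": [0,0,0,0,0,0,15,0,0,0,0,0,0,15,0,0,0,0,0,0,15,0,0,0,0,0,0,15,0,0,0,0,0,0,15,0,0,0,0,0,0,15,0,0,0,0,0,0,15,0,0,0,0,0,0,15]}}

```text
clock: 2.9
position: [0.4662, 0.2774, 0.0217]
ee_rot: [0.098, -3.14, -0.0]
force: [-1.3, 0.7, 0.3]
width: 0.163
gripper_force: 0.0
```

Run:
```python
from h import *
def big(im,b,f): return cv2.resize(im[b[1]:b[3],b[0]:b[2]],None,fx=f,fy=f,interpolation=cv2.INTER_CUBIC)
t=optics.get_image("top");s=optics.get_image("side")
W=np.zeros((400,800,3),np.uint8);W[:400,:380]=big(t,(110,205,205,305),4);W[:400,400:]=big(s,(180,120,280,220),4)
cv2.imwrite("pics/g1.png",W);print(proj("top",sensors.observe()["position"]),proj("side",sensors.observe()["position"]))
```

```text
[[156.40461683 262.16678804]] [[235.75268743 186.68334084]]
```

View pics/g1.png

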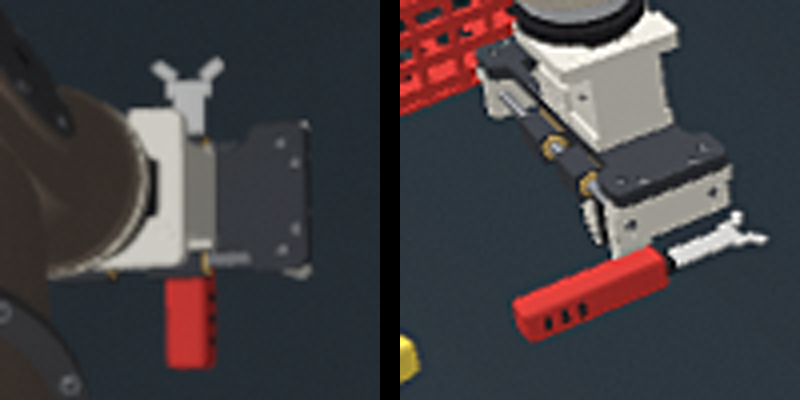

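The handle has not moved and is not between the pads. I'll project the expected gripper geometry to see how it compares.

Run:
```python
from h import *
s=sensors.observe();R=cv2.Rodrigues(s["ee_rot"])[0];p=s["position"]
def q(n,b,f,o,pt): return np.round((proj(n,p+R@np.array(pt))[0]-b)*f+o).tolist()
for nm,pt in [("tipmid",(0,0,.019)),("tcp",(0,0,0))]+[(f"body{a}{b}",(a*.0375,b*.095,-.047)) for a in(-1,1) for b in(-1,1)]:
    print(nm,"top",q("top",(110,205),4,(0,0),pt),"side",q("side",(180,120),4,(400,0),pt))
print({k:np.round(v,3).tolist() for k,v in s.items()})
im=cv2.imread("pics/g1.png");cv2.imwrite("pics/g2.png",cv2.resize(im[150:360,480:780],None,fx=2.6,fy=2.6,interpolation=cv2.INTER_CUBIC))
```

```text
tipmid top [195.0, 232.0] side [627.0, 290.0]
tcp top [186.0, 229.0] side [623.0, 267.0]
body-1-1 top [340.0, 141.0] side [742.0, 260.0]
body-11 top [-19.0, 158.0] side [595.0, 117.0]
body1-1 top [342.0, 283.0] side [632.0, 307.0]
body11 top [-19.0, 300.0] side [491.0, 156.0]
{'clock': 3.0, 'joints': [-0.66, 0.535, 0.034, 1.968, -0.029, 0.639, 1.026], 'dq': [-0.0, 0.001, -0.002, -0.001, 0.001, -0.0, -0.001], 'joint_efforts': [0.003, -63.357, 1.334, -20.625, 0.004, 0.091, -0.0], 'position': [0.466, 0.277, 0.022], 'ee_rot': [0.098, -3.14, 0.0], 'force': [-0.345, -0.106, -0.244], 'ft_torque': [-0.023, 0.045, -0.055], 'gripper_force': 0.0, 'width': 0.166}
```

View pics/g2.png

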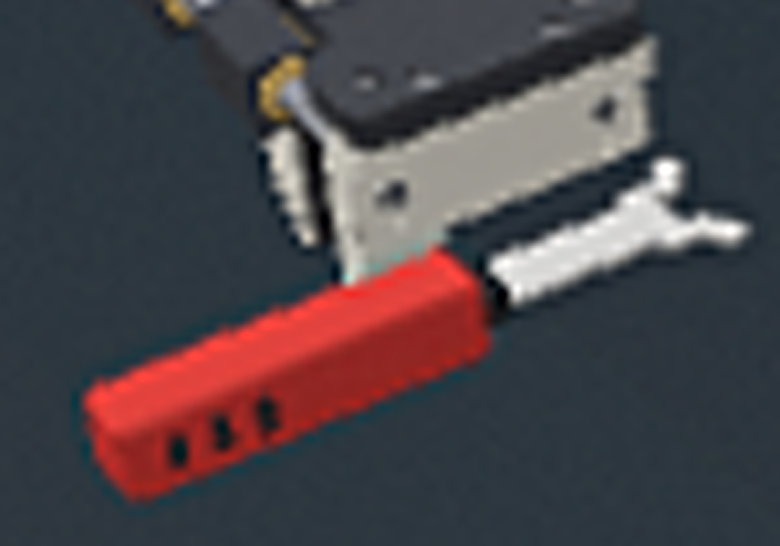

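The fingers seem to be beside or above the handle, so there is a hand-to-camera offset. I'll triangulate the near corners of the gripper's dark plate from both views.

```bash
cat >> h.py <<'E'
def tri(a,b):
    P=[]
    for n in("top","side"):
        c=C[n];P.append(np.array(c["camera_matrix"])@np.c_[cv2.Rodrigues(np.array(c["rvec"]))[0],np.array(c["tvec"]).ravel()])
    X=cv2.triangulatePoints(P[0],P[1],np.array(a,float).reshape(2,1),np.array(b,float).reshape(2,1)).ravel();X=X[:3]/X[3]
    return X.round(4),(proj("top",X)[0]-a).round(1),(proj("side",X)[0]-b).round(1)
E
python3 - <<'E'
from h import *
print(tri((185,235.5),(262,159.5)),tri((187.5,273.8),(233,172)))
E
```

```text
(array([0.5097, 0.1892, 0.1399]), array([ 0. , -0.1]), array([-0.2,  0. ])) (array([0.4333, 0.1807, 0.1403]), array([ 0., -0.]), array([-0.1,  0. ]))
```

Call:
{"op": "arm_command", "data": {"deltas": [0,0,0,0,0,0.02,50,0,0,0,0,0,0.05,60,0,0,0,0,0,0.09,60,0,0,0,0,0,0.12,60,0,0,0,0,0,0.12,60,0,0,0,0,0,0.12,60,0,0,0,0,0,0.12,60]}}

```text
clock: 3.7
position: [0.4656, 0.2769, 0.1408]
ee_rot: [0.098, -3.139, 0.001]
force: [0.1, 0.9, -0.2]
width: 0.648
gripper_force: 0.0
```

Run:
```python
from h import *
def big(im,b,f): return cv2.resize(im[b[1]:b[3],b[0]:b[2]],None,fx=f,fy=f,interpolation=cv2.INTER_CUBIC)
t=optics.get_image("top");s=optics.get_image("side");cv2.imwrite("pics/t2.png",t);cv2.imwrite("pics/s2.png",s)
cv2.imwrite("pics/g3.png",big(s,(180,80,290,220),4.2))
st=sensors.observe();R=cv2.Rodrigues(st["ee_rot"])[0];p=st["position"]
for pt in((0,0,.019),(0,.03,.019),(0,-.03,.019),(0,0,0),(.0095,-.03,.019),(-.0095,-.03,.019)):
    print(pt,((proj("side",p+R@np.array(pt))[0]-(180,80))*4.2).round())
```

```text
(0, 0, 0.019) [209. 311.]
(0, 0.03, 0.019) [185. 287.]
(0, -0.03, 0.019) [234. 335.]
(0, 0, 0) [204. 283.]
(0.0095, -0.03, 0.019) [219. 341.]
(-0.0095, -0.03, 0.019) [249. 329.]
```

View pics/g3.png

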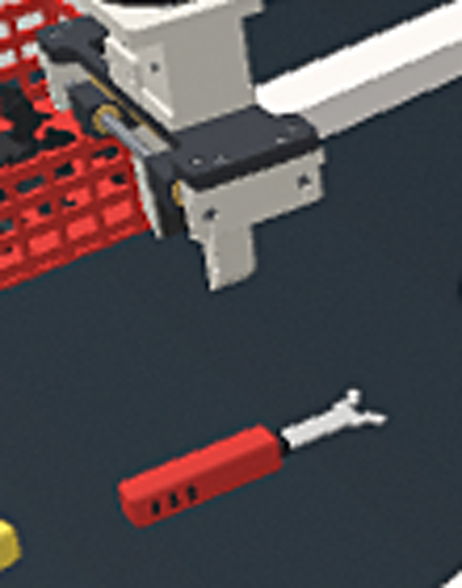

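Run:
```python
from h import *
f=lambda u,v:((u+.5)/4.2+179.5,(v+.5)/4.2+79.5)
for z in(.24,.259,.28):print(z,ray("side",[f(185,183),f(318,130)],z).round(4).tolist())
print("tip corners");
for z in(.122,.14,.16,.17,.18):print(z,ray("side",[f(212,290),f(252,270)],z).round(4).tolist())
```

```text
0.24 [[0.4451, 0.2207, 0.24], [0.5262, 0.2314, 0.24]]
0.259 [[0.4347, 0.1894, 0.259], [0.513, 0.1997, 0.259]]
0.28 [[0.4232, 0.1548, 0.28], [0.4984, 0.1647, 0.28]]
tip corners
0.122 [[0.4753, 0.2968, 0.122], [0.5037, 0.3032, 0.122]]
0.14 [[0.4663, 0.2703, 0.14], [0.494, 0.2765, 0.14]]
0.16 [[0.4564, 0.2409, 0.16], [0.4832, 0.2469, 0.16]]
0.17 [[0.4514, 0.2261, 0.17], [0.4778, 0.232, 0.17]]
0.18 [[0.4464, 0.2114, 0.18], [0.4724, 0.2172, 0.18]]
```

Call:
{"op": "arm_command", "data": {"deltas": [0,0,0,0,0,0,90,0,0,0,0,0,0,90,0,0,0,0,0,0,90,0,0,0,0,0,0,90]}}

```text
clock: 4.2
position: [0.4662, 0.2774, 0.1416]
ee_rot: [0.098, -3.14, 0.0]
force: [0.1, -0.2, 0.9]
width: 0.944
gripper_force: 0.0
```

Run:
```python
from h import *
def big(im,b,f): return cv2.resize(im[b[1]:b[3],b[0]:b[2]],None,fx=f,fy=f,interpolation=cv2.INTER_CUBIC)
t=optics.get_image("top");s=optics.get_image("side");t0=cv2.imread("pics/t2.png")
W=np.zeros((600,800,3),np.uint8)
b=(100,200,210,290);W[:270,:330]=big(t0,b,3);W[290:560,:330]=big(t,b,3)
W[:600,340:800]=big(s,(180,80,295,230),4)
cv2.imwrite("pics/g4.png",W)
```

```text
(no output)
```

View pics/g4.png

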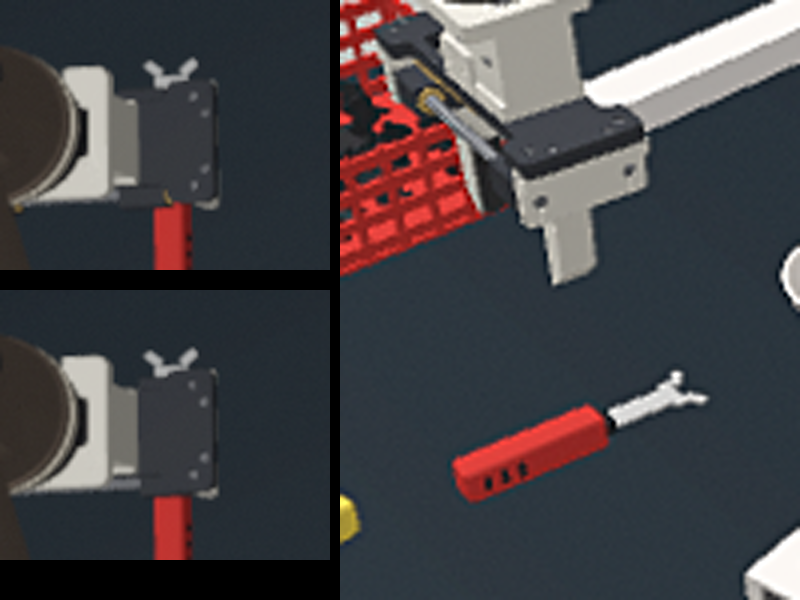

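The pictures agree: the fingertip sits about 28 mm above the reported TCP (side pixel (232,148)) instead of 19 mm below it. That explains the empty grasp. So the reported z is about 47 mm too low, while xy agrees. I'll descend further, watching the force.

Call:
{"op": "arm_command", "data": {"deltas": [0,0,0,0,0,-0.03,50,0,0,0,0,0,-0.06,50,0,0,0,0,0,-0.09,50,0,0,0,0,0,-0.115,50,0,0,0,0,0,-0.13,50,0,0,0,0,0,-0.14,50,0,0,0,0,0,-0.146,50,0,0,0,0,0,-0.15,50,0,0,0,0,0,-0.154,50,0,0,0,0,0,-0.154,50]}}

```text
clock: 5.3
position: [0.4664, 0.2775, -0.0122]
ee_rot: [-0.098, 3.14, 0.0]
force: [-0.1, -0.9, 0.8]
width: 0.546
gripper_force: 0.0
```

Call:
{"op": "arm_command", "data": {"deltas": [0,0,0,0,0,-0.002,50,0,0,0,0,0,-0.004,50,0,0,0,0,0,-0.006,50,0,0,0,0,0,-0.008,50,0,0,0,0,0,-0.008,50]}}

```text
clock: 5.8
position: [0.4667, 0.2777, -0.0165]
ee_rot: [-0.098, 3.139, 0.002]
force: [-12.7, -7.4, 52.6]
width: 0.547
gripper_force: 26.5
```

Call:
{"op": "arm_command", "data": {"deltas": [0,0,0,0,0,0.004,50,0,0,0,0,0,0.008,50,0,0,0,0,0,0.008,50]}}

```text
clock: 6.1
position: [0.4666, 0.2777, -0.0118]
ee_rot: [-0.098, 3.139, 0.001]
force: [0.3, -0.6, 0.6]
width: 0.543
gripper_force: 0.0
```

Call:
{"op": "arm_command", "data": {"deltas": [0,0,0,0,0,0,40,0,0,0,0,0,0,30,0,0,0,0,0,0,24,0,0,0,0,0,0,15,0,0,0,0,0,0,15,0,0,0,0,0,0,15], "force": 40}}

```text
clock: 6.7
position: [0.4661, 0.2773, -0.0124]
ee_rot: [0.098, -3.14, 0.0]
force: [-0.5, 0.2, -0.4]
width: 0.238
gripper_force: 40.0
```

Width is 21.9 mm at 40 N, so the handle is held. Lifting and moving behind the clip, high, at the pushing yaw.

Call:
{"op": "arm_command", "data": {"deltas": [0,0,0,0,0,0.02,15,0,0,0,0,0,0.04,15,0,0,0,0,0,0.06,15,0,0,0,0,0,0.08,15,0,0,0,0,0,0.1,15,0,0,0.02,0.002,-0.02,0.1,15,0,0,0.04,0.004,-0.05,0.1,15,0,0,0.06,0.007,-0.08,0.1,15,0,0,0.08,0.01,-0.11,0.1,15,0,0,0.1,0.013,-0.14,0.1,15,0,0,0.12,0.016,-0.17,0.1,15,0,0,0.14,0.019,-0.2,0.1,15,0,0,0.16,0.022,-0.23,0.1,15,0,0,0.18,0.024,-0.26,0.1,15,0,0,0.195,0.026,-0.28,0.1,15,0,0,0.202,0.027,-0.29,0.1,15,0,0,0.202,0.027,-0.293,0.1,15,0,0,0.202,0.027,-0.293,0.1,15,0,0,0.202,0.027,-0.293,0.1,15], "force": 55}}

```text
clock: 8.6
position: [0.4932, -0.0147, 0.0877]
ee_rot: [0.594, -3.085, -0.001]
force: [0.1, -0.3, -1.5]
width: 0.24
gripper_force: 55.0
```

Run:
```python
from h import *
def big(im,b,f): return cv2.resize(im[b[1]:b[3],b[0]:b[2]],None,fx=f,fy=f,interpolation=cv2.INTER_CUBIC)
t=optics.get_image("top");s=optics.get_image("side");cv2.imwrite("pics/t5.png",t);cv2.imwrite("pics/s5.png",s)
W=np.zeros((600,800,3),np.uint8)
W[:450,:400]=big(t,(235,160,315,250),5);W[:450,400:800]=big(s,(270,165,350,255),5)
cv2.imwrite("pics/g5.png",W);print(sensors.observe()["position"])
```

```text
[ 0.49316233 -0.01458525  0.0877211 ]
```

View pics/g5.png

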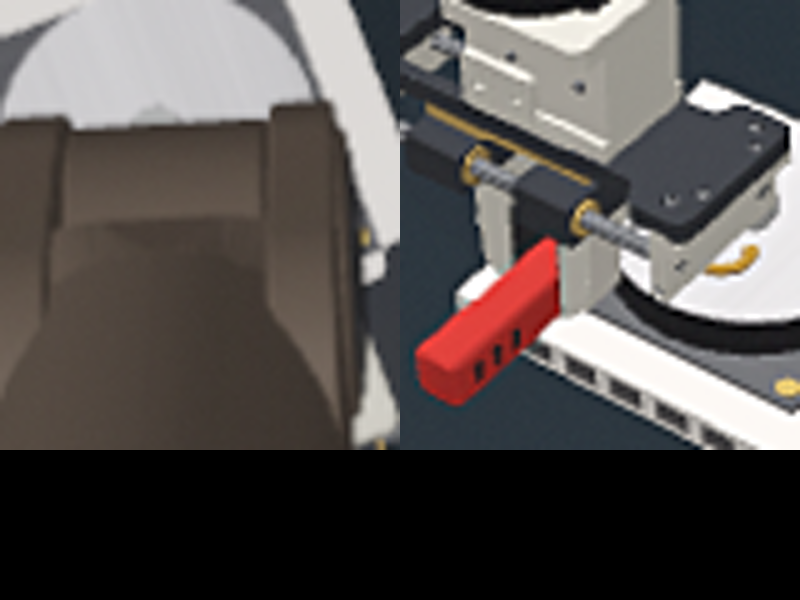

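The fork head is hidden behind the gripper in both views. The handle's rear end is visible in the side view at about (273–282,236–246). I'll compare its corners with the prediction, without viewing more.

Run:
```python
from h import *
s=sensors.observe();p=s["position"];R=cv2.Rodrigues(s["ee_rot"])[0];ax=-R[:,0];ya=np.arctan2(ax[1],ax[0]);print("yaw deg",np.degrees(ya))
ax=np.array([np.cos(ya),np.sin(ya),0]);l=np.array([-ax[1],ax[0],0])
o=p-.025*ax;o[2]=p[2]+.0124
for nm,a,b,z in(("top L",-.05,.011,.024),("top R",-.05,-.011,.024),("bot R",-.05,-.011,0),("bot L",-.05,.011,0)):
    print(nm,((proj("side",o+a*ax+b*l+[0,0,z])[0]-(270,165)+.5)*5-.5+(400,0)).round())
```

```text
yaw deg 21.84290292213031
top L [413. 350.]
top R [455. 373.]
bot R [460. 416.]
bot L [418. 394.]
```

Call:
{"op": "arm_command", "data": {"deltas": [0,0,0,-0.003,-0.001,-0.012,15,0,0,0,-0.003,-0.001,-0.025,15,0,0,0,-0.003,-0.001,-0.038,15,0,0,0,-0.003,-0.001,-0.048,15,0,0,0,-0.003,-0.001,-0.056,15,0,0,0,-0.003,-0.001,-0.061,15,0,0,0,-0.003,-0.001,-0.063,15,0,0,0,-0.003,-0.001,-0.063,15,0,0,0,-0.003,-0.001,-0.063,15,0,0,0,-0.003,-0.001,-0.063,15]}}

```text
clock: 9.7
position: [0.4906, -0.0166, 0.0251]
ee_rot: [-0.593, 3.084, -0.0]
force: [-0.0, -0.5, -0.3]
width: 0.235
gripper_force: 55.0
```

Call:
{"op": "arm_command", "data": {"deltas": [0,0,0,0,0,-0.0005,15,0,0,0,0,0,-0.001,15,0,0,0,0,0,-0.0015,15,0,0,0,0,0,-0.0015,15,0,0,0,0,0,-0.0015,15]}}

```text
clock: 10.2
position: [0.4902, -0.0166, 0.0232]
ee_rot: [0.593, -3.085, -0.0]
force: [-0.5, 0.6, -1.7]
width: 0.237
gripper_force: 55.0
```

Call:
{"op": "arm_command", "data": {"deltas": [0,0,0,0,0,-0.0005,15,0,0,0,0,0,-0.001,15,0,0,0,0,0,-0.001,15,0,0,0,0,0,-0.001,15]}}

```text
clock: 10.6
position: [0.4902, -0.0166, 0.0222]
ee_rot: [0.593, -3.085, -0.0]
force: [0.0, -0.4, -0.7]
width: 0.232
gripper_force: 55.0
```

Call:
{"op": "arm_command", "data": {"deltas": [0,0,0,0,0,-0.0005,15,0,0,0,0,0,-0.0005,15,0,0,0,0,0,-0.0005,15]}}

```text
clock: 10.9
position: [0.4902, -0.0166, 0.0217]
ee_rot: [0.593, -3.085, -0.0]
force: [0.4, -0.7, -1.2]
width: 0.24
gripper_force: 55.0
```

Call:
{"op": "arm_command", "data": {"deltas": [0,0,0,0,0,-0.0004,15,0,0,0,0,0,-0.0004,15,0,0,0,0,0,-0.0004,15]}}

```text
clock: 11.2
position: [0.4902, -0.0166, 0.0213]
ee_rot: [-0.593, 3.085, 0.0]
force: [-0.3, -0.5, -0.6]
width: 0.236
gripper_force: 55.0
```

Call:
{"op": "arm_command", "data": {"deltas": [0,0,0,0,0,-0.0004,15,0,0,0,0,0,-0.0004,15,0,0,0,0,0,-0.0004,15]}}

```text
clock: 11.5
position: [0.4902, -0.0166, 0.0209]
ee_rot: [-0.593, 3.085, 0.0]
force: [-1.2, -0.8, -2.0]
width: 0.238
gripper_force: 55.0
```

Call:
{"op": "arm_command", "data": {"deltas": [0,0,0,0,0,-0.0004,15,0,0,0,0,0,-0.0004,15,0,0,0,0,0,-0.0004,15]}}

```text
clock: 11.8
position: [0.4902, -0.0166, 0.0206]
ee_rot: [-0.593, 3.085, 0.0]
force: [-0.8, -0.3, 0.7]
width: 0.235
gripper_force: 55.0
```

Call:
{"op": "arm_command", "data": {"deltas": [0,0,0,0,0,-0.0004,15,0,0,0,0,0,-0.0004,15,0,0,0,0,0,-0.0004,15]}}

```text
clock: 12.1
position: [0.4903, -0.0166, 0.0202]
ee_rot: [-0.593, 3.085, 0.0]
force: [-1.6, -0.1, 3.7]
width: 0.235
gripper_force: 55.0
```

Contact with the disc is at z ≈ 0.0205. I'll raise about 1 mm and advance along (0.928, 0.371).

Call:
{"op": "arm_command", "data": {"deltas": [0,0,0,0,0,0.0005,15,0,0,0,0,0,0.001,15,0,0,0,0.0019,0.0007,0.001,15,0,0,0,0.0037,0.0015,0.001,15,0,0,0,0.0056,0.0022,0.001,15,0,0,0,0.0074,0.003,0.001,15,0,0,0,0.0093,0.0037,0.001,15,0,0,0,0.0111,0.0045,0.001,15,0,0,0,0.013,0.0052,0.001,15,0,0,0,0.0149,0.0059,0.001,15,0,0,0,0.0167,0.0067,0.001,15,0,0,0,0.0186,0.0074,0.001,15,0,0,0,0.0186,0.0074,0.001,15,0,0,0,0.0186,0.0074,0.001,15]}}

```text
clock: 13.5
position: [0.5088, -0.0092, 0.0211]
ee_rot: [0.593, -3.085, -0.0]
force: [0.1, 0.4, -1.2]
width: 0.236
gripper_force: 55.0
```

Run:
```python
from h import *
def big(im,b,f): return cv2.resize(im[b[1]:b[3],b[0]:b[2]],None,fx=f,fy=f,interpolation=cv2.INTER_CUBIC)
s=optics.get_image("side");s0=cv2.imread("pics/side0.png")
p=pts(mask(s,(12,100,60),(30,255,255),(310,185,375,232)));p0=pts(mask(s0,(12,100,60),(30,255,255),(310,185,375,232)))
for q in(p0,p):print(len(q),q.mean(0),q.min(0),q.max(0))
cv2.imwrite("pics/g6.png",big(s,(300,160,380,240),7.5))
```

```text
56 [332.33928571 214.14285714] [327 190] [341 219]
22 [314.09090909 222.77272727] [310 190] [333 231]
```

Call:
{"op": "arm_command", "data": {"deltas": [0,0,0,0.0009,0.0004,0,15,0,0,0,0.0019,0.0007,0,15,0,0,0,0.0028,0.0011,0,15,0,0,0,0.0037,0.0015,0,15,0,0,0,0.0046,0.0019,0,15,0,0,0,0.0056,0.0022,0,15,0,0,0,0.0065,0.0026,0,15,0,0,0,0.0074,0.003,0,15,0,0,0,0.0074,0.003,0,15]}}

```text
clock: 14.45
position: [0.5164, -0.0061, 0.0211]
ee_rot: [-0.593, 3.085, 0.0]
force: [0.2, -0.5, -0.5]
width: 0.233
gripper_force: 55.0
```

Call:
{"op": "arm_command", "data": {"deltas": [0,0,0,0.0005,0.0002,0,15,0,0,0,0.0009,0.0004,0,15,0,0,0,0.0014,0.0006,0,15,0,0,0,0.0019,0.0007,0,15,0,0,0,0.0019,0.0007,0,15]}}

```text
clock: 14.95
position: [0.5182, -0.0055, 0.0212]
ee_rot: [-0.593, 3.085, 0.0]
force: [0.5, -0.0, -0.8]
width: 0.23
gripper_force: 55.0
```

Call:
{"op": "arm_command", "data": {"deltas": [0,0,0,0.0005,0.0002,0,15,0,0,0,0.0009,0.0004,0,15,0,0,0,0.0014,0.0006,0,15,0,0,0,0.0019,0.0007,0,15,0,0,0,0.0019,0.0007,0,15]}}

```text
clock: 15.45
position: [0.5201, -0.0048, 0.0211]
ee_rot: [-0.593, 3.085, 0.0]
force: [0.0, -0.3, -0.5]
width: 0.237
gripper_force: 55.0
```

Call:
{"op": "arm_command", "data": {"deltas": [0,0,0,0.0005,0.0002,0,15,0,0,0,0.0009,0.0004,0,15,0,0,0,0.0014,0.0006,0,15,0,0,0,0.0019,0.0007,0,15,0,0,0,0.0019,0.0007,0,15]}}

```text
clock: 15.95
position: [0.5216, -0.0042, 0.0211]
ee_rot: [0.593, -3.084, -0.0]
force: [-0.9, -0.9, -0.1]
width: 0.237
gripper_force: 55.0
```

Call:
{"op": "arm_command", "data": {"deltas": [0,0,0,0.0005,0.0002,0,15,0,0,0,0.0009,0.0004,0,15,0,0,0,0.0014,0.0006,0,15,0,0,0,0.0019,0.0007,0,15,0,0,0,0.0019,0.0007,0,15]}}

```text
clock: 16.45
position: [0.5225, -0.0037, 0.0208]
ee_rot: [0.593, -3.083, -0.0]
force: [-6.3, -1.1, 1.9]
width: 0.236
gripper_force: 55.0
```

Call:
{"op": "arm_command", "data": {"deltas": [0,0,0,0.0005,0.0002,0.0003,15,0,0,0,0.0009,0.0004,0.0004,15,0,0,0,0.0014,0.0006,0.0004,15,0,0,0,0.0019,0.0007,0.0004,15,0,0,0,0.0019,0.0007,0.0004,15]}}

```text
clock: 16.95
position: [0.5232, -0.0034, 0.0209]
ee_rot: [0.592, -3.081, -0.0]
force: [-8.0, -2.4, 1.2]
width: 0.235
gripper_force: 55.0
```

Call:
{"op": "arm_command", "data": {"deltas": [0,0,0,0.0005,0.0002,0,15,0,0,0,0.0009,0.0004,0,15,0,0,0,0.0014,0.0006,0,15,0,0,0,0.0019,0.0007,0,15,0,0,0,0.0019,0.0007,0,15]}}

```text
clock: 17.45
position: [0.5237, -0.0031, 0.0208]
ee_rot: [0.591, -3.078, -0.0]
force: [-13.9, -3.2, 6.2]
width: 0.239
gripper_force: 55.0
```

Call:
{"op": "arm_command", "data": {"deltas": [0,0,0,0,0,0.0004,15,0,0,0,0,0,0.0008,15,0,0,0,0,0,0.0008,15,0,0,0,0,0,0.0008,15]}}

```text
clock: 17.85
position: [0.5238, -0.0031, 0.0213]
ee_rot: [0.591, -3.078, -0.0]
force: [-11.1, -3.4, 2.0]
width: 0.235
gripper_force: 55.0
```

Call:
{"op": "arm_command", "data": {"deltas": [0,0,0,0,0,0.0004,15,0,0,0,0.0005,0.0002,0.0006,15,0,0,0,0.0009,0.0004,0.0006,15,0,0,0,0.0014,0.0006,0.0006,15,0,0,0,0.0014,0.0006,0.0006,15]}}

```text
clock: 18.35
position: [0.5272, -0.0018, 0.0223]
ee_rot: [0.592, -3.082, -0.0]
force: [-4.3, -0.8, -0.8]
width: 0.238
gripper_force: 55.0
```

Call:
{"op": "arm_command", "data": {"deltas": [0,0,0,0,0,-0.0004,15,0,0,0,0.0002,0.0001,-0.0006,15,0,0,0,0.0005,0.0002,-0.0006,15,0,0,0,0.0007,0.0003,-0.0006,15,0,0,0,0.0009,0.0004,-0.0006,15,0,0,0,0.0009,0.0004,-0.0006,15]}}

```text
clock: 18.95
position: [0.5308, -0.0009, 0.0226]
ee_rot: [-0.593, 3.084, -0.0]
force: [0.3, -0.0, -0.8]
width: 0.239
gripper_force: 55.0
```

Call:
{"op": "arm_command", "data": {"deltas": [0,0,0,0.0002,0.0001,0,15,0,0,0,0.0005,0.0002,0,15,0,0,0,0.0007,0.0003,0,15,0,0,0,0.0009,0.0004,0,15,0,0,0,0.0009,0.0004,0,15]}}

```text
clock: 19.45
position: [0.5309, -0.0006, 0.0223]
ee_rot: [-0.593, 3.085, 0.0]
force: [-0.3, 0.5, 0.1]
width: 0.236
gripper_force: 55.0
```

Call:
{"op": "arm_command", "data": {"deltas": [0,0,0,0,0,-0.0004,15,0,0,0,0,0,-0.0008,15,0,0,0,0,0,-0.0008,15,0,0,0,0,0,-0.0008,15]}}

```text
clock: 19.85
position: [0.5308, -0.0006, 0.0215]
ee_rot: [0.593, -3.085, -0.0]
force: [0.4, -0.1, -1.5]
width: 0.232
gripper_force: 55.0
```

Call:
{"op": "arm_command", "data": {"deltas": [0,0,0,0.0002,0.0001,0,15,0,0,0,0.0005,0.0002,0,15,0,0,0,0.0007,0.0003,0,15,0,0,0,0.0009,0.0004,0,15,0,0,0,0.0009,0.0004,0,15]}}

```text
clock: 20.35
position: [0.5314, -0.0003, 0.0215]
ee_rot: [0.593, -3.085, -0.0]
force: [-1.0, -0.8, -0.4]
width: 0.235
gripper_force: 55.0
```

Call:
{"op": "arm_command", "data": {"deltas": [0,0,0,0.0002,0.0001,0,15,0,0,0,0.0005,0.0002,0,15,0,0,0,0.0007,0.0003,0,15,0,0,0,0.0009,0.0004,0,15,0,0,0,0.0009,0.0004,0,15]}}

```text
clock: 20.85
position: [0.5317, -0.0002, 0.0213]
ee_rot: [0.592, -3.083, 0.0]
force: [-5.2, -2.6, 0.9]
width: 0.239
gripper_force: 55.0
```

Call:
{"op": "arm_command", "data": {"deltas": [0,0,0,0.0002,0.0001,0.0002,15,0,0,0,0.0005,0.0002,0.0003,15,0,0,0,0.0007,0.0003,0.0003,15,0,0,0,0.0009,0.0004,0.0004,15,0,0,0,0.0009,0.0004,0.0004,15]}}

```text
clock: 21.35
position: [0.5318, -0.0001, 0.0215]
ee_rot: [0.592, -3.082, 0.0]
force: [-6.3, -2.4, 1.7]
width: 0.239
gripper_force: 55.0
```

Call:
{"op": "arm_command", "data": {"deltas": [0,0,0,0.0002,0.0001,0.0002,15,0,0,0,0.0005,0.0002,0.0003,15,0,0,0,0.0007,0.0003,0.0004,15,0,0,0,0.0009,0.0004,0.0005,15,0,0,0,0.0009,0.0004,0.0005,15]}}

```text
clock: 21.85
position: [0.5318, 0.0, 0.0217]
ee_rot: [0.591, -3.081, 0.0]
force: [-8.3, -2.9, 0.6]
width: 0.234
gripper_force: 55.0
```

Call:
{"op": "arm_command", "data": {"deltas": [0,0,0,0.0003,0.0001,0.0001,15,0,0,0,0.0006,0.0002,0.0002,15,0,0,0,0.0009,0.0004,0.0003,15,0,0,0,0.0012,0.0005,0.0004,15,0,0,0,0.0012,0.0005,0.0004,15]}}

```text
clock: 22.35
position: [0.5319, 0.0001, 0.0218]
ee_rot: [0.591, -3.079, 0.0]
force: [-10.4, -3.8, 0.7]
width: 0.231
gripper_force: 55.0
```

Call:
{"op": "arm_command", "data": {"deltas": [0,0,0,0.0002,0.0001,0,15,0,0,0,0.0005,0.0002,0.0002,15,0,0,0,0.0005,0.0002,0.0002,15,0,0,0,0.0005,0.0002,0.0002,15,0,0,0,0.0005,0.0002,0.0002,15,0,0,0,0.0005,0.0002,0.0002,15,0,0,0,0.0005,0.0002,0.0002,15,0,0,0,0.0005,0.0002,0.0002,15,0,0,0,0.0005,0.0002,0.0002,15,0,0,0,0.0005,0.0002,0.0002,15,0,0,0,0.0005,0.0002,0.0002,15]}}

```text
clock: 23.45
position: [0.5319, 0.0002, 0.0218]
ee_rot: [0.59, -3.078, 0.0]
force: [-11.3, -4.5, 0.8]
width: 0.236
gripper_force: 55.0
```

Call:
{"op": "arm_command", "data": {"deltas": [0,0,0,0.0002,0.0001,0,15,0,0,0,0.0003,0.0001,0.0001,15,0,0,0,0.0003,0.0001,0.0001,15,0,0,0,0.0003,0.0001,0.0001,15,0,0,0,0.0003,0.0001,0.0001,15,0,0,0,0.0003,0.0001,0.0001,15,0,0,0,0.0003,0.0001,0.0001,15,0,0,0,0.0003,0.0001,0.0001,15,0,0,0,0.0003,0.0001,0.0001,15]}}

```text
clock: 24.35
position: [0.5319, 0.0001, 0.0219]
ee_rot: [0.59, -3.077, 0.0]
force: [-12.2, -4.4, 1.7]
width: 0.237
gripper_force: 55.0
```

Held about 12–13 N for 1.6 s. Backing straight out, then lifting.

Call:
{"op": "arm_command", "data": {"deltas": [0,0,0,-0.0009,-0.0004,0,15,0,0,0,-0.0028,-0.0011,0,15,0,0,0,-0.0046,-0.0019,0,15,0,0,0,-0.0074,-0.003,0,15,0,0,0,-0.0111,-0.0045,0,15,0,0,0,-0.0167,-0.0067,0,15,0,0,0,-0.0223,-0.0089,0,15,0,0,0,-0.0279,-0.0111,0,15,0,0,0,-0.0325,-0.013,0,15,0,0,0,-0.0325,-0.013,0.01,15,0,0,0,-0.0325,-0.013,0.03,15,0,0,0,-0.0325,-0.013,0.05,15,0,0,0,-0.0325,-0.013,0.065,15,0,0,0,-0.0325,-0.013,0.065,15,0,0,0,-0.0325,-0.013,0.065,15]}}

```text
clock: 25.85
position: [0.5042, -0.0111, 0.0884]
ee_rot: [-0.593, 3.084, -0.0]
force: [-0.4, 0.4, -1.5]
width: 0.235
gripper_force: 55.0
```

Call:
{"op": "arm_command", "data": {"deltas": [0,0,-0.01,-0.003,0.015,0,15,0,0,-0.03,-0.006,0.04,0,15,0,0,-0.05,-0.01,0.07,0,15,0,0,-0.07,-0.014,0.1,0,15,0,0,-0.09,-0.018,0.13,0,15,0,0,-0.11,-0.022,0.16,0,15,0,0,-0.13,-0.026,0.19,0,15,0,0,-0.15,-0.03,0.22,0,15,0,0,-0.17,-0.033,0.25,0,15,0,0,-0.19,-0.036,0.272,0,15,0,0,-0.202,-0.038,0.284,0,15,0,0,-0.202,-0.038,0.2885,0,15,0,0,-0.202,-0.038,0.2885,0,15,0,0,-0.202,-0.038,0.2885,0,15]}}

```text
clock: 27.25
position: [0.466, 0.2761, 0.0877]
ee_rot: [0.098, -3.139, 0.002]
force: [0.3, 0.1, -1.5]
width: 0.234
gripper_force: 55.0
```

Run:
```python
from h import *
def big(im,b,f): return cv2.resize(im[b[1]:b[3],b[0]:b[2]],None,fx=f,fy=f,interpolation=cv2.INTER_CUBIC)
t=optics.get_image("top");s=optics.get_image("side")
W=np.zeros((600,800,3),np.uint8)
W[:400,:400]=big(t,(242,165,292,215),8);W[:400,400:800]=big(s,(315,180,365,230),8)
W[400:600,:400]=big(t,(120,210,220,260),4)
W[400:600,400:]=big(s,(190,140,290,190),4)
cv2.imwrite("pics/g7.png",W)
for n,im,b in(("top",t,(245,165,290,215)),("side",s,(315,185,365,230))):
    q=pts(mask(im,(12,90,60),(30,255,255),b));print(n,len(q),q.mean(0) if len(q) else "")
```

```text
top 64 [267.1875   190.203125]
side 51 [339.70588235 208.66666667]
```

View pics/g7.png

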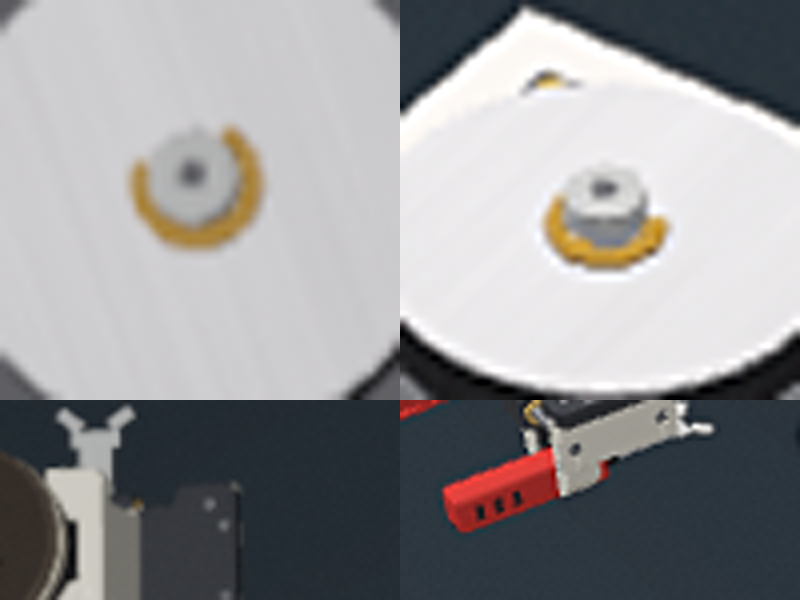

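The clip sits concentrically in the groove: top crop centre at pixel (267,190), side at (340,209), shaft inside the ring. The fork is held level. Laying it down at its old place.

Call:
{"op": "arm_command", "data": {"deltas": [0,0,0,0,0,-0.015,15,0,0,0,0,0,-0.035,15,0,0,0,0,0,-0.055,15,0,0,0,0,0,-0.075,15,0,0,0,0,0,-0.088,15,0,0,0,0,0,-0.094,15,0,0,0,0,0,-0.097,15,0,0,0,0,0,-0.0985,15,0,0,0,0,0,-0.0995,15,0,0,0,0,0,-0.0995,15,0,0,0,0,0,-0.0995,15]}}

```text
clock: 28.45
position: [0.4662, 0.2775, -0.0109]
ee_rot: [-0.098, 3.139, 0.001]
force: [0.0, 0.6, -0.6]
width: 0.236
gripper_force: 55.0
```

Call:
{"op": "arm_command", "data": {"deltas": [0,0,0,0,0,-0.0004,15,0,0,0,0,0,-0.0008,15,0,0,0,0,0,-0.0008,15,0,0,0,0,0,-0.0008,15]}}

```text
clock: 28.85
position: [0.4659, 0.2773, -0.0121]
ee_rot: [0.098, -3.14, -0.0]
force: [-0.1, 0.3, -1.6]
width: 0.235
gripper_force: 55.0
```

Call:
{"op": "arm_command", "data": {"deltas": [0,0,0,0,0,-0.0004,15,0,0,0,0,0,-0.0007,15,0,0,0,0,0,-0.0007,15,0,0,0,0,0,-0.0007,15]}}

```text
clock: 29.25
position: [0.4659, 0.2773, -0.0126]
ee_rot: [-0.098, 3.14, 0.0]
force: [-1.4, -1.3, 5.1]
width: 0.235
gripper_force: 55.0
```

Touching the bench. Releasing gently, then lifting off.

Call:
{"op": "arm_command", "data": {"deltas": [0,0,0,0,0,0.0004,24,0,0,0,0,0,0.0004,28,0,0,0,0,0,0.0004,36,0,0,0,0,0,0.0004,44,0,0,0,0,0,0.0004,48,0,0,0,0,0,0.0004,48,0,0,0,0,0,0.0004,48,0,0,0,0,0,0.01,48,0,0,0,0,0,0.03,48,0,0,0,0,0,0.06,48,0,0,0,0,0,0.1,48,0,0,0,0,0,0.14,48,0,0,0,0,0,0.16,48,0,0,0,0,0,0.16,48,0,0,0,0,0,0.16,48]}}

```text
clock: 30.75
position: [0.4659, 0.2773, 0.1477]
ee_rot: [-0.098, 3.139, 0.001]
force: [-0.3, -0.2, -0.9]
width: 0.52
gripper_force: 0.0
```

Run:
```python
from h import *
s=optics.get_image("side")
for im in(cv2.imread("pics/side0.png"),s):
    q=pts(mask(im,(0,120,60),(8,255,255),(195,165,280,213)));print(len(q),q.mean(0),cv2.minAreaRect(q.astype(np.float32)))
```

```text
433 [227.30484988 192.57505774] ((227.174560546875, 192.7189483642578), (11.615386962890625, 39.92308044433594), 67.38013458251953)
434 [227.25115207 192.44239631] ((227.02587890625, 192.56036376953125), (11.55496597290039, 39.785850524902344), 66.80140686035156)
```

The fork is flat at its original place.

```bash
python3 -c "
from cell import arm
print(arm.sign_off())"
```

```text
the job is handed in; nothing more can be done
None
```

The clip looked home in the groove in both camera views after a 12–13 N push held for about 1.6 s, the fork tool lies flat where it started, and the job is handed in; the hand-in returned no verdict.

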